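# Put the drill-press tooling away after a hole-cutting job

## Task

Clear the bench beside the drill press: put the two red hole saws in the blue tray and the two brown sanding drums in the yellow tray, one to a bay so that they do not knock together, each standing upright on the tray floor with its shank up, as they stand now. Throw the waste wooden plug into the cardboard scrap carton. Leave the wax tin and the tape measure where they are.

Things in the scene. Friction and masses are not known exactly. Their poses are not given: they have to be found in the camera images.
- saw_large_mid (a point): Large hole saw: stands teeth down on the bench with its arbor shank pointing straight up; overall height 76 mm. Red cup Ø60 mm from the bench to 38 mm up (pilot drill taken out, so it stands flat), dark collar Ø22 mm from 38 to 44 mm, bare round steel shank Ø11 mm from 44 to 76 mm: lift it by the shank, from above. This point is on its axis, half-way up (38 mm above its foot, 38 mm below the shank's top); z runs up the shank. About 200 g.
- saw_small_mid (a point): Small hole saw: stands teeth down on the bench with its arbor shank pointing straight up; overall height 76 mm. Red cup Ø44 mm from the bench to 38 mm up (pilot drill taken out, so it stands flat), dark collar Ø22 mm from 38 to 44 mm, bare round steel shank Ø11 mm from 44 to 76 mm: lift it by the shank, from above. This point is on its axis, half-way up (38 mm above its foot, 38 mm below the shank's top); z runs up the shank. About 130 g.
- drum_large_mid (a point): Large sanding drum: stands on its flat end on the bench with its shank pointing straight up; overall height 76 mm. Brown abrasive sleeve on a black rubber core, Ø54 mm, from the bench to 41 mm up, steel washer Ø22 mm from 41 to 45 mm, bare round steel shank Ø10 mm from 45 to 76 mm: lift it by the shank, from above. This point is on its axis, half-way up (38 mm above its foot, 38 mm below the shank's top); z runs up the shank. About 150 g.
- drum_small_mid (a point): Small sanding drum: stands on its flat end on the bench with its shank pointing straight up; overall height 76 mm. Brown abrasive sleeve on a black rubber core, Ø40 mm, from the bench to 41 mm up, steel washer Ø22 mm from 41 to 45 mm, bare round steel shank Ø10 mm from 45 to 76 mm: lift it by the shank, from above. This point is on its axis, half-way up (38 mm above its foot, 38 mm below the shank's top); z runs up the shank. About 100 g.
- plug_mid (a point): Waste plug cut out by the hole saw: a pale wooden disc Ø52 mm, 34 mm thick, with a small dark pilot hole in its top, lying flat on the bench. This point is its centre, 17 mm above the bench; z up. About 35 g.
- blue_tray: Blue plastic tooling tray, fixed to the bench, open at the top, 94 mm (its x) by 180 mm (its y) by 32 mm high; walls and floor 4 mm thick. A 4 mm cross-wall at its middle, 30 mm high, parts it into two equal bays, each 86 mm (x) by 84 mm (y) inside, with their centres 44 mm either side of the tray's centre along its y. Origin: centre of the tray's underside, on the bench; z up. Empty at the start; for the two hole saws.
- yellow_tray: Yellow plastic tooling tray, fixed to the bench, open at the top, 94 mm (its x) by 180 mm (its y) by 32 mm high; walls and floor 4 mm thick. A 4 mm cross-wall at its middle, 30 mm high, parts it into two equal bays, each 86 mm (x) by 84 mm (y) inside, with their centres 44 mm either side of the tray's centre along its y. Origin: centre of the tray's underside, on the bench; z up. Empty at the start; for the two sanding drums.
- carton: Open cardboard scrap carton with its flaps folded down outside, fixed to the bench, 140 by 140 by 70 mm high (148 mm over the flaps), walls and floor 4 mm. Origin: centre of its underside, on the bench; z up. Empty at the start; for the wooden plug, which may be dropped in from the rim.
- wax_tin_mid (a point): Bystander: round wax tin with a green lid and pale disc on top, Ø76 mm, 40 mm high, loose. This point is its centre, 20 mm above the bench.
- tape_mid (a point): Bystander: black tape measure with a grey disc on top, lying flat, 62 by 62 mm, 36 mm high, loose; its belt clip and hook reach 50 mm from its centre. This point is its centre, 18 mm above the bench.

How it is judged:
By the outcome, as a careful person would: the job done as asked, in the order asked, and still so for the second after the job is handed in, with the robot touching nothing.
It also fails if it takes over 128 s, if anything falls off the work surface, if the arm or the gripper's body presses on something with over 40 N, if the wrist force passes 120 N, or if a joint passes its speed limit or range.

## Robot

A 6-joint arm with a two-finger parallel gripper is mounted at the origin on the work surface. World frame = base frame: x ahead of the robot, y to its left, z up, the work surface at z = 0. Lengths are in m, angles in rad, forces in N, time in s.
With the tool pointing down it reaches from about 0.35 to 0.775 m from the base axis. Payload 7.3 kg.
Tool frame: the origin (TCP) lies on the centre line of the jaws, within the pads' length; the fingertips stand 17 mm ahead of it and the grasp point (between the pads) lies 2 mm behind it (robot.tip_extent is the distance from the TCP to the fingertips, in m); z points along the fingers, y is the line along which they close (so a half turn about z gives the same grasp; the last joint's range is limited). The gripper opens to 92 mm and grips with 3 to 60 N. Pads are 19 mm wide; open, the fingers measure 130 mm over their backs; the gripper's body (75 mm by 190 mm) begins 47 mm behind the grasp point.
Start: joints at [1.201, 0.342, 1.524, -0, 1.275, -0.146], TCP at [0.116, 0.512, 0.244] pointing down, gripper open.
Joint ranges: [-2.53, 2.53], [-0.77, 2.02], [0.04, 2.7], [-1, 4.14], [0.28, 2.66], [-3.11, 3.11]. Speed limits (rad/s): [2.57, 2.57, 3.14, 3.14, 3.14, 3.14].

## Interface

Orientations are given as [roll, pitch, yaw] about the fixed x, y, z axes, in that order (R = Rz(yaw) Ry(pitch) Rx(roll)).
In Python, from cell import robot gives the robot as it stands.
- The arm moves only by the tool step_arm, never from a script. Its argument "motion" is a list of rows, each a list of 2 entries, a list of its own where there are three numbers: the shift along the tool's x, y, z in units of 60 mm (1.0 is 60 mm), then the turn about the tool's z in rad. In form: [[[x, y, z], spin], ...]. A call has 1 to 10 rows; each row is the pose to reach, as a shift and turn from the pose commanded when the call began, along the tool's axes at that moment; what a row does not reach only later rows make up. A row lasts 1/8 s, in which the tool goes at most 62.5 mm and 10.7 degrees, less where a joint would pass 70% of its speed; a pose out of reach is approached as far as the arm can. A call with a gripper value outside its range is refused whole. "hand" is the closure in counts, from 0 (fully open) to 255 (shut), set as the call begins (left out, the last holds). The fingers move at their own pace and stop on an object; "squeeze" is the grip in N (left out, the last holds). Time passes only in rows, so rows that repeat a pose let the fingers close. It gives the time, the measured TCP pose, the force, the opening and the grip force at its end, in the units of the state.
- robot.observe(): the state, without advancing time (a new reading comes with each control period).
- robot.read_camera(name): name is "side" or "top" or "wrist"; returns a dict with "pixels" (420x560x3 uint8, red, green, blue), "intrinsics" (3x3 intrinsics, pixels), "xyz" and "rotation" of the camera in the world; the wrist camera has in their place "T_tool_cam" (4x4, takes a point from camera to tool coordinates, whose origin is the TCP and whose axes are the flange's). Camera axes: x right, y up, looking along -z (the intrinsics and any distortion apply to the point x, -y, -z); pixel columns grow to the right and rows downward; lengths in m; the calibration is good to about 2 mm. A picture is of the moment at which its call begins: read the wrist's pose just before it. There is no depth.
- robot.hand_in(): hands the job in; it is judged then, once.
The state is a dict: "time": time; "qpos": joint angles; "qvel": joint speeds; "joint_efforts": joint torques, N m; "tool_pos": TCP position; "tool_rot": TCP orientation; "contact_force": force on the tool from outside, world axes, zero at the start; "torque": the same for the moment, N m; "opening": finger opening in m; "grip_force": force on a finger pad.
Only numpy, scipy, OpenCV 4.12 (cv2) and the standard library are available. Lean on these libraries where they do the work, as an engineer would, in place of code of your own. Each camera call takes 0.05 s, during which the arm holds its last target. There are 200 camera calls.

## Working session

There is one attempt and no reset: what is moved stays moved. The work goes in short steps, Python scripts to look and compute and a tool call to move; the robot and the scene stay as the last step left them, time stands still between calls to the robot, and variables do not carry over. Pictures are saved under pics/ and viewed, at most 14 in all, crops included, and the job is handed in when it is done.

Besides the shell and the picture viewer there is one more tool, called after ">>>" by a JSON object that holds its "op" and its "data", one argument or row to a line. step_arm: Moves the arm, as the interface text tells. Its arguments: {"type":"object","properties":{"motion":{"type":"array"},"hand":{"type":"number"},"squeeze":{"type":"number"}},"required":["motion"]}

```bash
mkdir -p pics; ls
python3 - <<'E'
from cell import robot
import cv2
s=robot.observe();print({k:s[k] for k in('time','tool_pos','tool_rot','opening','contact_force')})
for n in('top','side'):
    c=robot.read_camera(n);cv2.imwrite(f'pics/{n}0.png',c['pixels'][...,::-1]);print(n,c['intrinsics'],c['xyz'],c['rotation'],[k for k in c])
c=robot.read_camera('wrist');print(c['intrinsics'],c['T_tool_cam'])
E
```

```text
pics
{'time': 0.0, 'tool_pos': array([0.11635293, 0.51155268, 0.24302935]), 'tool_rot': array([-3.14003132e+00, -1.84419928e-04,  2.91781691e+00]), 'opening': 0.09178316830402053, 'contact_force': array([ 0.704951  , -0.28158868, -0.58323233])}
top [[450.37053828   0.         282.00969887]
 [  0.         450.37053828 208.42047125]
 [  0.           0.           1.        ]] [ 0.31142617 -0.01000045  0.98688529] [ 0.21413758  0.00203949 -1.49360536] ['pixels', 'intrinsics', 'xyz', 'rotation']
side [[534.18856716   0.         281.53062252]
 [  0.         534.18856716 210.26148018]
 [  0.           0.           1.        ]] [ 0.19278168 -0.75614637  1.06988475] [ 0.69279121  0.01099539 -0.40263041] ['pixels', 'intrinsics', 'xyz', 'rotation']
[[377.24324864   0.         280.28371681]
 [  0.         377.24324864 215.25553588]
 [  0.           0.           1.        ]] [[-1.19625722e-03  9.67722430e-01  2.52015610e-01  6.74029158e-02]
 [ 9.99999223e-01  1.24604134e-03 -3.79574109e-05 -1.72012045e-04]
 [-3.50754106e-04  2.52015369e-01 -9.67723168e-01 -1.40289483e-01]
 [ 0.00000000e+00  0.00000000e+00  0.00000000e+00  1.00000000e+00]]
```

View pics/top0.png

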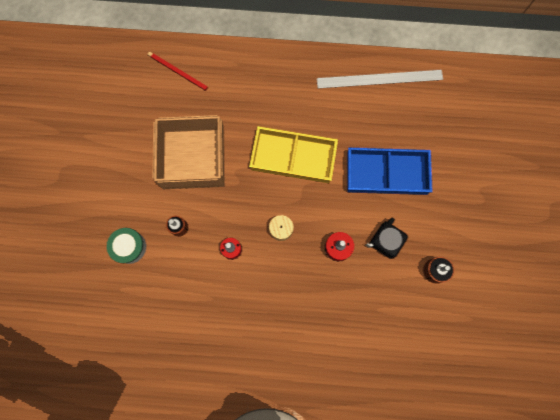

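View pics/side0.png

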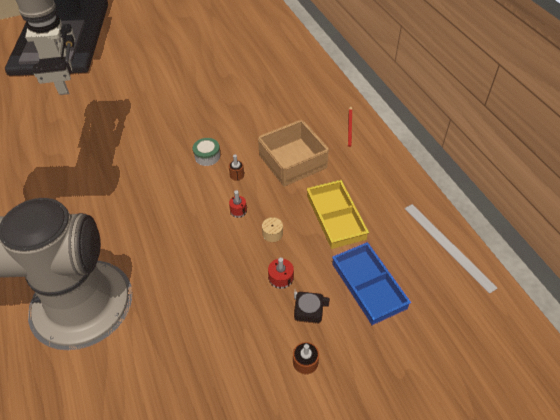

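The top view shows the carton (188,150), yellow tray (294,155) and blue tray (389,171). It also shows the small drum (177,226), small saw (231,247), plug (281,227), large saw (340,246), large drum (440,269), tape (390,239) and tin (125,245). The side view shows the same layout.

```bash
cat > h.py <<'E'
import numpy as np,cv2
from scipy.spatial.transform import Rotation as R
from cell import robot
def pose(c,s=None):
    if 'xyz' in c: return R.from_euler('xyz',c['rotation']).as_matrix(),np.array(c['xyz'])
    Rt=R.from_euler('xyz',s['tool_rot']).as_matrix();T=c['T_tool_cam']
    return Rt@T[:3,:3],Rt@T[:3,3]+s['tool_pos']
def ray(c,p,s=None):
    M,o=pose(c,s);u=np.linalg.inv(c['intrinsics'])@[p[0],p[1],1]
    return o,M@(u*[1,-1,-1])
def plane(c,p,z,s=None):
    o,d=ray(c,p,s);return o+d*(z-o[2])/d[2]
def proj(c,X,s=None):
    M,o=pose(c,s);v=(M.T@(np.asarray(X)-o))*[1,-1,-1];v=c['intrinsics']@v;return v[:2]/v[2]
def cross(a,b):
    (o1,d1),(o2,d2)=a,b;A=np.c_[d1,-d2];t=np.linalg.lstsq(A,o2-o1,rcond=None)[0]
    p,q=o1+t[0]*d1,o2+t[1]*d2;return (p+q)/2,np.linalg.norm(p-q)
def mask(im,lo,hi):
    return cv2.inRange(cv2.cvtColor(im,cv2.COLOR_RGB2HSV),np.array(lo),np.array(hi))
def move(s,X,yaw=None):
    "shift in tool units to world X, turn to yaw"
    Rt=R.from_euler('xyz',s['tool_rot']).as_matrix();d=Rt.T@(np.asarray(X)-s['tool_pos'])/.06
    sp=None if yaw is None else (-(yaw-s['tool_rot'][2])+np.pi/2)%np.pi-np.pi/2
    return d.round(3),sp
E
python3 - <<'E'
from h import *
t=robot.read_camera('top');sd=robot.read_camera('side')
for n,lo,hi in(('blue',(105,150,40),(130,255,255)),('yellow',(24,150,90),(34,255,255))):
    m=mask(t['pixels'],lo,hi);cs=cv2.findContours(m,0,2)[0];k=max(cs,key=cv2.contourArea)
    b=cv2.boxPoints(cv2.minAreaRect(k));P=np.array([plane(t,p,.032)[:2] for p in b])
    e=[P[1]-P[0],P[2]-P[1]];e=max(e,key=np.linalg.norm)
    print(n,b.mean(0),P.mean(0).round(4),[np.linalg.norm(P[i]-P[i-1]).round(3) for i in(0,1)],'long axis',(e/np.linalg.norm(e)).round(3))
m=mask(t['pixels'],(0,180,60),(6,255,255))|mask(t['pixels'],(174,180,60),(180,255,255))
for k in cv2.findContours(m,0,2)[0]:
    if cv2.contourArea(k)>60:
        (x,y),r=cv2.minEnclosingCircle(k);print('red',x,y,r,plane(t,(x,y),.03).round(4))
tp=dict(sawL=(343,244),sawS=(230,246),drL=(445,269),drS=(173,223),plug=(281,227),tape=(391,239),tin=(124,245))
sp=dict(sawL=(281,259),sawS=(237,192),drL=(306,347),drS=(235,157),plug=(272,225),tape=(310,303),tin=(206,150))
for n in tp: X,e=cross(ray(t,tp[n]),ray(sd,sp[n]));print(n,X.round(4),e.round(4),np.hypot(*X[:2]).round(3))
c=[(154,118),(220,117),(222,178),(155,180)];print('carton',np.mean([plane(t,p,.07) for p in c],0))
I=t['pixels'][...,::-1]
cv2.imwrite('pics/crop.png',cv2.resize(I[190:300,95:475],None,fx=2.1,fy=2.1,interpolation=2))
E
```

```text
blue [389.5     170.49998] [ 0.6225 -0.2221] [np.float64(0.184), np.float64(0.101)] long axis [ 0.043 -0.999]
yellow [293.17365 152.88104] [ 0.6471 -0.0068] [np.float64(0.183), np.float64(0.097)] long axis [-0.094 -0.996]
red 230.2096710205078 248.2096710205078 11.107685089111328 [0.4236 0.1115 0.03  ]
red 339.40625 245.921875 14.719853401184082 [ 0.4465 -0.1205  0.03  ]
red 179.0 71.5 32.004005432128906 [0.8258 0.2724 0.03  ]
sawL [ 0.4469 -0.1228  0.0752] 0.0047 0.463
sawS [0.4251 0.1062 0.0759] 0.0048 0.438
drL [ 0.4126 -0.3334  0.0647] 0.0035 0.53
drS [0.4641 0.2293 0.0712] 0.0045 0.518
plug [0.4785 0.0068 0.0321] 0.0023 0.479
tape [ 0.471  -0.2294  0.0335] 0.0036 0.524
tin [0.4152 0.3439 0.0155] 0.0012 0.539
carton [0.62742486 0.21932957 0.07      ]
```

View pics/crop.png

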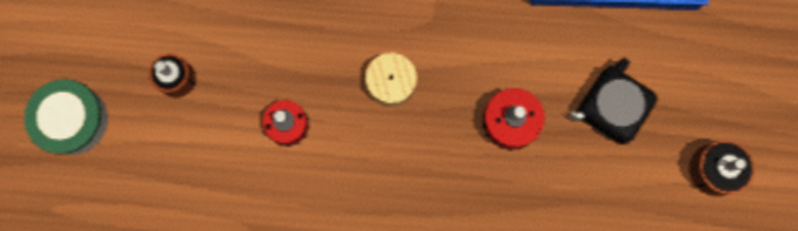

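The crop confirms each shank leaning with parallax as expected, and both cross-view checks agree (heights about 76 mm). I'll start with the small saw.

```bash
python3 -c "
from h import *
s=robot.observe();print(move(s,[.425,.106,.18]),s['tool_rot'])"
```

```text
(array([-6.516, -5.453,  1.06 ]), None) [-3.14096401e+00 -1.03948379e-04  2.91781186e+00]
```

>>> {"op": "step_arm", "data": {
  "motion": [
    [[-6.5,-5.45,1.05],0],
    [[-6.5,-5.45,1.05],0],
    [[-6.5,-5.45,1.05],0],
    [[-6.5,-5.45,1.05],0],
    [[-6.5,-5.45,1.05],0],
    [[-6.5,-5.45,1.05],0],
    [[-6.5,-5.45,1.05],0],
    [[-6.5,-5.45,1.05],0],
    [[-6.5,-5.45,1.05],0],
    [[-6.5,-5.45,1.05],0]
  ],
  "hand": 140
}}

```text
time: 1.5
tool_pos: [0.4241, 0.1063, 0.1805]
tool_rot: [3.141, -0.001, 2.916]
contact_force: [-0.9, 0.6, 0.1]
opening: 0.0411
grip_force: 0.0
```

>>> {"op": "step_arm", "data": {
  "motion": [
    [[0,0,0],0],
    [[0,0,0],0],
    [[0,0,0],0]
  ]
}}

```text
time: 1.88
tool_pos: [0.4238, 0.1074, 0.181]
tool_rot: [3.141, 0.0, 2.92]
contact_force: [0.2, -0.4, -0.3]
opening: 0.0414
grip_force: 0.0
```

Run:
```python
from h import *
s=robot.observe();c=robot.read_camera('wrist');cv2.imwrite('pics/w1.png',c['pixels'][...,::-1])
print(s['time'],s['tool_pos'],s['tool_rot'],s['opening'],proj(c,[.425,.106,.076],s))
```

```text
1.875 [0.42381268 0.10740861 0.18095853] [3.14131101e+00 3.73413290e-04 2.91954480e+00] 0.041385376137841094 [278.843291   222.37319136]
```

View pics/w1.png

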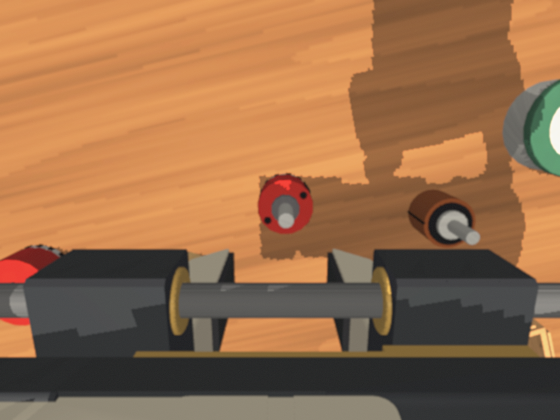

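The wrist view shows the small saw's shank top at (286,218) and the small drum's at (474,237).

Run:
```python
from h import *
s=robot.observe();c=robot.read_camera('wrist')
a=plane(c,(286,219),.076,s);print(a,plane(c,(474,237),.076,s));print(move(s,[a[0],a[1],.064]))
m=mask(c['pixels'],(0,180,60),(6,255,255))|mask(c['pixels'],(174,180,60),(180,255,255));m[:,:150]=0
x,y,w,h=cv2.boundingRect(m);print(x,y,w,h,plane(c,(x+w/2,y+h/2),.036,s))
```

```text
[0.42383874 0.11105055 0.076     ] [0.46470326 0.2333201  0.076     ]
(array([0.016, 0.061, 1.948]), None)
259 175 54 58 [0.4228098  0.11190516 0.036     ]
```

>>> {"op": "step_arm", "data": {
  "motion": [
    [[0,0.06,0.5],0],
    [[0,0.06,1.2],0],
    [[0,0.06,1.7],0],
    [[0,0.06,1.93],0],
    [[0,0.06,1.93],0],
    [[0,0.06,1.93],0]
  ]
}}

```text
time: 2.72
tool_pos: [0.4255, 0.1102, 0.0655]
tool_rot: [3.141, 0.001, 2.918]
contact_force: [-0.1, -0.2, 0.5]
opening: 0.0413
grip_force: 0.0
```

>>> {"op": "step_arm", "data": {
  "motion": [
    [[0,0,0],0],
    [[0,0,0],0],
    [[0,0,0],0],
    [[0,0,0],0],
    [[0,0,0],0],
    [[0,0,0],0]
  ],
  "hand": 255,
  "squeeze": 25
}}

```text
time: 3.48
tool_pos: [0.425, 0.11, 0.065]
tool_rot: [3.142, 0.0, 2.918]
contact_force: [0.5, -0.4, 0.9]
opening: 0.0102
grip_force: 25.0
```

>>> {"op": "step_arm", "data": {
  "motion": [
    [[0,0,-0.3],0],
    [[0,0,-0.8],0],
    [[0,0,-1.2],0],
    [[0,0,-1.2],0]
  ]
}}

```text
time: 3.98
tool_pos: [0.4259, 0.1101, 0.138]
tool_rot: [3.141, 0.003, 2.918]
contact_force: [0.4, 0.1, -2.6]
opening: 0.0101
grip_force: 25.0
```

Run:
```python
from h import *
s=robot.observe();print(s['tool_pos'],s['opening'],s['grip_force'])
u=np.array([.043,-.999])
for q in(1,-1):
    X=np.array([.6215,-.2221])+q*.044*u;print(X,move(s,[*X,s['tool_pos'][2]]))
```

```text
[0.42589419 0.11013456 0.13796366] 0.010077929015260514 24.99651789665222
[ 0.623392 -0.266056] (array([-4.601, -5.383,  0.009]), None)
[ 0.619608 -0.178144] (array([-4.214, -3.968,  0.009]), None)
```

>>> {"op": "step_arm", "data": {
  "motion": [
    [[-4.2,-3.95,0],0],
    [[-4.2,-3.95,0],0],
    [[-4.2,-3.95,0],0],
    [[-4.2,-3.95,0],0],
    [[-4.2,-3.95,0],0],
    [[-4.2,-3.95,0],0],
    [[-4.2,-3.95,0],0],
    [[-4.2,-3.95,0],0],
    [[-4.2,-3.95,0],0]
  ]
}}

```text
time: 5.1
tool_pos: [0.6175, -0.1757, 0.1364]
tool_rot: [3.141, -0.001, 2.919]
contact_force: [0.2, -0.0, -1.3]
opening: 0.0105
grip_force: 25.0
```

Run:
```python
from h import *
s=robot.observe();c=robot.read_camera('wrist');I=c['pixels'][...,::-1].copy()
u=np.array([.043,-.999]);v=np.array([.999,.043])
for a in(-.09,.09):
  for b in(-.047,.047):
    X=np.array([.6215,-.2221])+a*u+b*v;p=proj(c,[*X,.032],s);cv2.circle(I,tuple(int(k) for k in p),4,(0,255,0),1)
cv2.imwrite('pics/w2.png',I);print(s['tool_pos'],s['tool_rot'])
```

```text
[ 0.61751293 -0.17566829  0.13641253] [ 3.14110137e+00 -1.32964889e-03  2.91898295e+00]
```

View pics/w2.png

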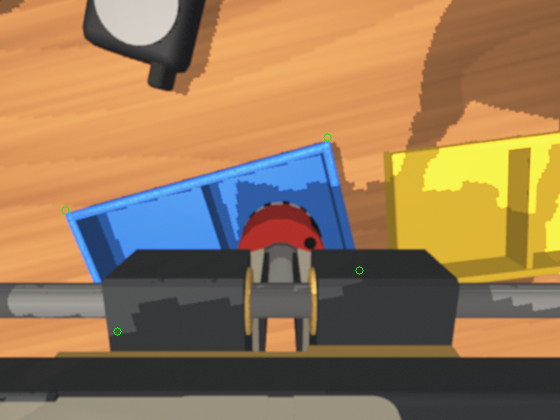

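The tray corners match the prediction within about 2 mm, and the saw hangs over the right-hand bay. Lowering it now.

>>> {"op": "step_arm", "data": {
  "motion": [
    [[-0.06,-0.02,0.5],0],
    [[-0.06,-0.02,0.9],0],
    [[-0.06,-0.02,1.05],0],
    [[-0.06,-0.02,1.11],0],
    [[-0.06,-0.02,1.11],0],
    [[-0.06,-0.02,1.11],0]
  ]
}}

```text
time: 5.9
tool_pos: [0.6219, -0.1791, 0.0713]
tool_rot: [-3.141, 0.002, 2.918]
contact_force: [0.1, -0.3, -0.7]
opening: 0.0102
grip_force: 25.0
```

>>> {"op": "step_arm", "data": {
  "motion": [
    [[0,0,0],0],
    [[0,0,0],0],
    [[0,0,0],0],
    [[0,0,0],0]
  ],
  "hand": 140
}}

```text
time: 6.4
tool_pos: [0.6214, -0.179, 0.0704]
tool_rot: [3.141, 0.0, 2.918]
contact_force: [-0.5, -0.4, 0.2]
opening: 0.0405
grip_force: 0.0
```

>>> {"op": "step_arm", "data": {
  "motion": [
    [[0,0,-0.3],0],
    [[0,0,-1.0],0],
    [[0,0,-1.8],0],
    [[0,0,-1.8],0]
  ]
}}

```text
time: 6.9
tool_pos: [0.6237, -0.1799, 0.1846]
tool_rot: [-3.14, 0.011, 2.918]
contact_force: [0.6, -0.9, -0.4]
opening: 0.0417
grip_force: 0.0
```

Run:
```python
from h import *
s=robot.observe();print(s['tool_pos'],s['tool_rot']);print(move(s,[.447,-.123,.18]))
```

```text
[ 0.62367302 -0.17985986  0.18461714] [-3.13982475  0.01052046  2.91788667]
(array([3.082, 0.271, 0.044]), None)
```

>>> {"op": "step_arm", "data": {
  "motion": [
    [[3.05,0.25,0.1],0],
    [[3.05,0.25,0.1],0],
    [[3.05,0.25,0.1],0],
    [[3.05,0.25,0.1],0],
    [[3.05,0.25,0.1],0],
    [[3.05,0.25,0.1],0]
  ]
}}

```text
time: 7.65
tool_pos: [0.4477, -0.1244, 0.1727]
tool_rot: [-3.141, 0.002, 2.918]
contact_force: [-0.3, -0.0, 0.3]
opening: 0.0415
grip_force: 0.0
```

```bash
cat > look.py <<'E'
from h import *
import sys
# prints shank-top estimate near expected point: red/dark ignored, brightest low-saturation blob
s=robot.observe();c=robot.read_camera('wrist');cv2.imwrite(sys.argv[1],c['pixels'][...,::-1])
print(s['time'],s['tool_pos'],s['tool_rot'],proj(c,[float(sys.argv[2]),float(sys.argv[3]),.076],s))
m=mask(c['pixels'],(0,180,60),(6,255,255))|mask(c['pixels'],(174,180,60),(180,255,255))
for k in cv2.findContours(m,0,2)[0]:
    if cv2.contourArea(k)>800: x,y,w,h=cv2.boundingRect(k);print(x,y,w,h,plane(c,(x+w/2,y+h/2),.036,s))
E
python3 look.py pics/w3.png .447 -.123
```

```text
7.65 [ 0.44766159 -0.12435829  0.17267303] [-3.14132381e+00  1.68657726e-03  2.91772333e+00] [282.38904804 222.05598368]
246 165 78 79 [ 0.44508    -0.12032208  0.036     ]
```

View pics/w3.png

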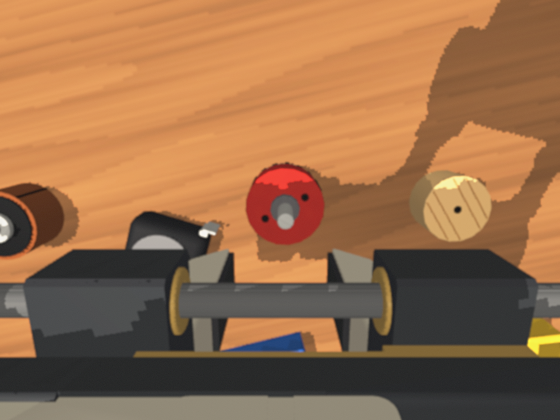

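The large saw's shank top is at (285,219), which puts it near (0.445, -0.121).

>>> {"op": "step_arm", "data": {
  "motion": [
    [[0.05,0.04,0.5],0],
    [[0.05,0.04,1.2],0],
    [[0.05,0.04,1.6],0],
    [[0.05,0.04,1.79],0],
    [[0.05,0.04,1.79],0],
    [[0.05,0.04,1.79],0]
  ]
}}

```text
time: 8.45
tool_pos: [0.4447, -0.1211, 0.0657]
tool_rot: [-3.141, 0.002, 2.918]
contact_force: [-0.2, -0.0, -0.3]
opening: 0.0418
grip_force: 0.0
```

>>> {"op": "step_arm", "data": {
  "motion": [
    [[0,0,0],0],
    [[0,0,0],0],
    [[0,0,0],0],
    [[0,0,0],0],
    [[0,0,0],0]
  ],
  "hand": 255
}}

```text
time: 9.07
tool_pos: [0.4439, -0.1206, 0.065]
tool_rot: [3.141, 0.0, 2.918]
contact_force: [-0.1, 0.9, 0.8]
opening: 0.0101
grip_force: 25.0
```

>>> {"op": "step_arm", "data": {
  "motion": [
    [[0,0,-0.4],0],
    [[0,0,-1.0],0],
    [[0,0,-1.6],0],
    [[0,0,-1.8],0],
    [[0,0,-1.8],0],
    [[0,0,-1.8],0]
  ]
}}

```text
time: 9.82
tool_pos: [0.443, -0.1203, 0.1714]
tool_rot: [3.141, -0.003, 2.918]
contact_force: [0.3, 0.2, -3.2]
opening: 0.0103
grip_force: 25.0
```

Run:
```python
from h import *
s=robot.observe();print(s['tool_pos'],s['tool_rot']);print(move(s,[.625,-.266,s['tool_pos'][2]]))
```

```text
[ 0.44304571 -0.12033257  0.1713948 ] [ 3.14088330e+00 -2.85180137e-03  2.91773615e+00]
(array([-3.496, -1.694, -0.011]), None)
```

>>> {"op": "step_arm", "data": {
  "motion": [
    [[-3.5,-1.7,0],0],
    [[-3.5,-1.7,0],0],
    [[-3.5,-1.7,0],0],
    [[-3.5,-1.7,0],0],
    [[-3.5,-1.7,0],0],
    [[-3.5,-1.7,0],0],
    [[-3.5,-1.7,0],0]
  ]
}}

```text
time: 10.7
tool_pos: [0.6252, -0.2658, 0.1726]
tool_rot: [3.141, -0.001, 2.918]
contact_force: [0.3, 0.1, -1.4]
opening: 0.0104
grip_force: 25.0
```

>>> {"op": "step_arm", "data": {
  "motion": [
    [[0,0,0.5],0],
    [[0,0,1.1],0],
    [[0,0,1.5],0],
    [[0,0,1.65],0],
    [[0,0,1.69],0],
    [[0,0,1.69],0],
    [[0,0,1.69],0]
  ]
}}

```text
time: 11.58
tool_pos: [0.6265, -0.267, 0.0727]
tool_rot: [-3.141, 0.002, 2.918]
contact_force: [-0.3, -0.8, -2.7]
opening: 0.0103
grip_force: 25.0
```

>>> {"op": "step_arm", "data": {
  "motion": [
    [[0,0,0.02],0],
    [[0,0,0.03],0],
    [[0,0,0.03],0]
  ]
}}

```text
time: 11.95
tool_pos: [0.626, -0.2667, 0.0696]
tool_rot: [3.141, -0.0, 2.918]
contact_force: [0.8, 0.6, -2.3]
opening: 0.0106
grip_force: 25.0
```

>>> {"op": "step_arm", "data": {
  "motion": [
    [[0,0,0],0],
    [[0,0,0],0],
    [[0,0,0],0],
    [[0,0,0],0]
  ],
  "hand": 140
}}

```text
time: 12.45
tool_pos: [0.6261, -0.2668, 0.0698]
tool_rot: [3.142, 0.0, 2.918]
contact_force: [0.2, 0.9, 0.3]
opening: 0.0409
grip_force: 0.0
```

>>> {"op": "step_arm", "data": {
  "motion": [
    [[0,0,-0.3],0],
    [[0,0,-1.0],0],
    [[0,0,-1.8],0],
    [[0,0,-1.8],0],
    [[0,0,-1.8],0]
  ]
}}

```text
time: 13.08
tool_pos: [0.6258, -0.2667, 0.1783]
tool_rot: [-3.142, 0.001, 2.918]
contact_force: [-0.4, 0.4, -0.0]
opening: 0.041
grip_force: 0.0
```

Run:
```python
from h import *
s=robot.observe();print(s['tool_pos'],s['tool_rot']);print(move(s,[.4126,-.333,.18]))
t=robot.read_camera('top');sd=robot.read_camera('side');cv2.imwrite('pics/s1.png',cv2.resize(sd['pixels'][170:400,200:480,::-1],None,fx=2.5,fy=2.5))
```

```text
[ 0.62582973 -0.26667721  0.17830927] [-3.14150300e+00  5.16447587e-04  2.91777338e+00]
(array([ 3.22 , -1.867, -0.03 ]), None)
```

View pics/s1.png

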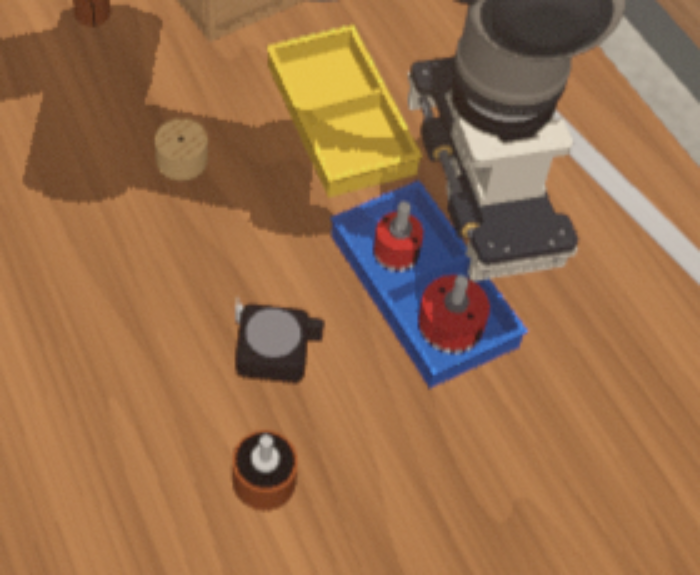

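Both saws stand upright in their bays, at crop pixels (400,240) and (455,310). Next is the large drum.

>>> {"op": "step_arm", "data": {
  "motion": [
    [[3.2,-1.85,0],0],
    [[3.2,-1.85,0],0],
    [[3.2,-1.85,0],0],
    [[3.2,-1.85,0],0],
    [[3.2,-1.85,0],0],
    [[3.2,-1.85,0],0],
    [[3.2,-1.85,0],0]
  ]
}}

```text
time: 14.05
tool_pos: [0.4151, -0.3319, 0.1773]
tool_rot: [3.141, -0.0, 2.919]
contact_force: [-0.3, -0.4, 0.2]
opening: 0.0417
grip_force: 0.0
```

```bash
python3 look.py pics/w4.png .4126 -.333
```

```text
14.05 [ 0.41509114 -0.33193337  0.17727665] [ 3.14108941e+00 -2.09325287e-04  2.91907822e+00] [278.06066077 218.64384525]
```

View pics/w4.png

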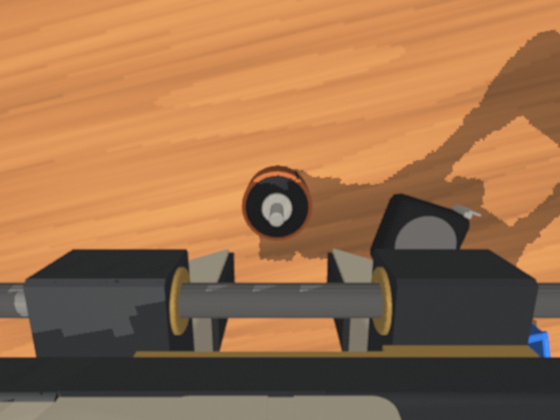

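The large drum's washer is centred at (276,208). I'll measure the shank numerically.

Run:
```python
from h import *
s=robot.observe();c=robot.read_camera('wrist')
m=mask(c['pixels'][:245],(0,0,90),(180,60,255));m[:,:240]=0;m[:,315:]=0
k=max(cv2.findContours(m,0,2)[0],key=cv2.contourArea);x,y,w,h=cv2.boundingRect(k);print(x,y,w,h)
print(plane(c,(x+w/2,y+w/2),.045,s))
b=plane(c,(277,204),.04,s);print('body',b)
for y in range(190,228,2):print(y,' '.join('%3d'%v for v in c['pixels'][y,258:298:2,1]))
```

```text
261 193 31 34
[ 0.41280676 -0.33433845  0.045     ]
body [ 0.41065238 -0.33350164  0.04      ]
190  29  31  29  32  31  30  30  31  29  31  31  31  31  36  36  30  33  30  30  31
192  32  32  31  29  31  28  34  42  55  58  56  48  34  29  29  31  31  33  30  30
194  33  32  30  30  29  49  88 124 144 145 143 135 103  61  33  30  31  31  28  29
196  30  32  30  31  62 120 157 174 176 172 173 174 166 138  91  38  30  29  30  31
198  32  33  27  60 127 165 175 175 172 171 173 174 173 170 154  95  31  32  31  33
200  33  28  42 116 165 173 175 173 171 173 174 173 169 170 171 152  68  27  33  32
202  31  29  74 154 172 173 174 171 162 157 161 166 170 169 174 174 119  33  30  31
204  32  33 107 168 173 173 169 149 125 120 123 132 161 172 173 177 152  55  29  31
206  31  38 124 173 173 172 155 118 119 119 118 116 138 172 175 178 163  71  29  31
208  31  48 137 176 173 169 143 115 119 119 118 115 124 169 176 178 161  75  28  32
210  29  42 132 175 171 170 132 116 119 118 118 113 119 168 178 176 157  74  28  28
212  29  34 113 170 169 169 127 121 135 141 137 118 116 169 176 171 147  54  29  32
214  30  27  77 159 172 166 130 155 170 172 169 151 120 167 173 167 121  35  30  29
216  30  28  43 122 170 163 151 169 168 167 167 166 144 163 170 154  72  25  28  31
218  31  30  29  55 133 161 161 166 165 166 167 168 160 164 158  99  33  29  32  27
220  30  29  30  28  60 115 160 166 166 167 166 165 158 139  89  35  28  29  26  27
222  29  29  30  30  26  56 140 167 165 164 161 162 137  60  29  28  31  32  27  28
224  30  31  31  32  28  30  79 142 159 161 162 138  79  29  29  30  31  30  29  29
226  31  32  30  30  32  28  31  66 102 115 100  62  28  31  29  30  32  30  30  31
```

>>> {"op": "step_arm", "data": {
  "motion": [
    [[0.03,-0.04,0.5],0],
    [[0.03,-0.04,1.2],0],
    [[0.03,-0.04,1.65],0],
    [[0.03,-0.04,1.86],0],
    [[0.03,-0.04,1.86],0],
    [[0.03,-0.04,1.86],0]
  ]
}}

```text
time: 14.9
tool_pos: [0.4125, -0.3348, 0.0671]
tool_rot: [-3.141, 0.002, 2.918]
contact_force: [-1.0, -0.9, -0.3]
opening: 0.0413
grip_force: 0.0
```

>>> {"op": "step_arm", "data": {
  "motion": [
    [[0,0,0],0],
    [[0,0,0],0],
    [[0,0,0],0],
    [[0,0,0],0],
    [[0,0,0],0]
  ],
  "hand": 255
}}

```text
time: 15.52
tool_pos: [0.4119, -0.3343, 0.0662]
tool_rot: [3.142, 0.0, 2.918]
contact_force: [-0.1, 0.1, 2.1]
opening: 0.0092
grip_force: 25.0
```

>>> {"op": "step_arm", "data": {
  "motion": [
    [[0,0,-0.4],0],
    [[0,0,-1.0],0],
    [[0,0,-1.6],0],
    [[0,0,-2.2],0],
    [[0,0,-2.2],0],
    [[0,0,-2.2],0]
  ]
}}

```text
time: 16.27
tool_pos: [0.4114, -0.3338, 0.197]
tool_rot: [3.14, -0.002, 2.918]
contact_force: [-0.2, -0.5, -1.5]
opening: 0.0092
grip_force: 25.0
```

Run:
```python
from h import *
s=robot.observe();print(s['tool_pos'],s['tool_rot'])
u=np.array([-.094,-.996])
for q in(1,-1):
    X=np.array([.646,-.0068])+q*.044*u;print(X,move(s,[*X,s['tool_pos'][2]]))
```

```text
[ 0.41136088 -0.33379155  0.19697258] [ 3.14039639e+00 -1.57977946e-03  2.91779842e+00]
[ 0.641864 -0.050624] (array([-2.699e+00,  5.454e+00,  2.000e-03]), None)
[0.650136 0.037024] (array([-2.509e+00,  6.909e+00,  4.000e-03]), None)
```

>>> {"op": "step_arm", "data": {
  "motion": [
    [[-2.72,5.45,0],0],
    [[-2.72,5.45,0],0],
    [[-2.72,5.45,0],0],
    [[-2.72,5.45,0],0],
    [[-2.72,5.45,0],0],
    [[-2.72,5.45,0],0],
    [[-2.72,5.45,0],0],
    [[-2.72,5.45,0],0],
    [[-2.72,5.45,0.5],0],
    [[-2.72,5.45,0.8],0]
  ]
}}

```text
time: 17.52
tool_pos: [0.6419, -0.0534, 0.1483]
tool_rot: [-3.141, -0.003, 2.916]
contact_force: [-0.0, 0.3, -1.3]
opening: 0.0094
grip_force: 25.0
```

>>> {"op": "step_arm", "data": {
  "motion": [
    [[0,0,0],0]
  ]
}}

```text
time: 17.65
tool_pos: [0.6417, -0.0531, 0.1482]
tool_rot: [-3.141, -0.005, 2.916]
contact_force: [-0.4, -0.2, -0.3]
opening: 0.0095
grip_force: 25.0
```

Run:
```python
from h import *
s=robot.observe();c=robot.read_camera('wrist');I=c['pixels'][...,::-1].copy()
u=np.array([-.094,-.996]);v=np.array([.996,-.094])
for a in(-.09,.09):
  for b in(-.047,.047):
    X=np.array([.648,-.0068])+a*u+b*v;p=proj(c,[*X,.032],s);cv2.circle(I,tuple(int(k) for k in p),4,(0,255,0),1)
cv2.imwrite('pics/w5.png',I);print(s['tool_pos'],s['tool_rot'])
```

```text
[ 0.6417238  -0.05309035  0.14821585] [-3.14130718 -0.0045561   2.91562042]
```

View pics/w5.png

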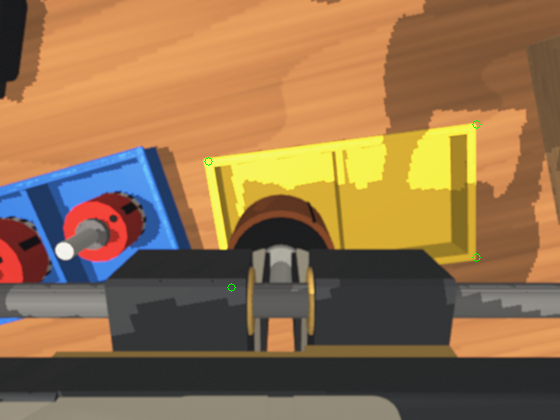

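The yellow corners match the prediction within 1 mm, and the drum is over the near bay.

>>> {"op": "step_arm", "data": {
  "motion": [
    [[-0.03,0.05,0.4],0],
    [[-0.03,0.05,0.9],0],
    [[-0.03,0.05,1.15],0],
    [[-0.03,0.05,1.24],0],
    [[-0.03,0.05,1.27],0],
    [[-0.03,0.05,1.27],0],
    [[-0.03,0.05,1.27],0]
  ]
}}

```text
time: 18.58
tool_pos: [0.6464, -0.0492, 0.0748]
tool_rot: [3.141, 0.001, 2.918]
contact_force: [0.7, -0.1, -0.5]
opening: 0.0093
grip_force: 25.0
```

>>> {"op": "step_arm", "data": {
  "motion": [
    [[0,0,0.03],0],
    [[0,0,0.06],0],
    [[0,0,0.06],0]
  ]
}}

```text
time: 18.95
tool_pos: [0.646, -0.0491, 0.0702]
tool_rot: [3.141, -0.0, 2.918]
contact_force: [-0.2, 0.4, -0.9]
opening: 0.0093
grip_force: 25.0
```

>>> {"op": "step_arm", "data": {
  "motion": [
    [[0,0,0],0],
    [[0,0,0],0],
    [[0,0,0],0],
    [[0,0,0],0]
  ],
  "hand": 140
}}

```text
time: 19.45
tool_pos: [0.646, -0.0492, 0.0704]
tool_rot: [3.141, 0.0, 2.918]
contact_force: [0.4, 0.1, -0.2]
opening: 0.0403
grip_force: 0.0
```

>>> {"op": "step_arm", "data": {
  "motion": [
    [[0,0,-0.3],0],
    [[0,0,-1.0],0],
    [[0,0,-1.8],0],
    [[0,0,-1.8],0],
    [[0,0,-1.8],0]
  ]
}}

```text
time: 20.08
tool_pos: [0.6458, -0.0491, 0.1789]
tool_rot: [3.141, 0.001, 2.918]
contact_force: [0.4, -0.6, 0.5]
opening: 0.0412
grip_force: 0.0
```

Run:
```python
from h import *
s=robot.observe();print(s['tool_pos'],s['tool_rot']);print(move(s,[.4645,.2325,.18]))
```

```text
[ 0.64582059 -0.04911404  0.17892255] [3.14149293e+00 6.09226830e-04 2.91781936e+00]
(array([ 3.988,  3.906, -0.02 ]), None)
```

>>> {"op": "step_arm", "data": {
  "motion": [
    [[4,3.9,0],0],
    [[4,3.9,0],0],
    [[4,3.9,0],0],
    [[4,3.9,0],0],
    [[4,3.9,0],0],
    [[4,3.9,0],0],
    [[4,3.9,0],0],
    [[4,3.9,0],0],
    [[4,3.9,0],0]
  ]
}}

```text
time: 21.2
tool_pos: [0.4644, 0.2312, 0.178]
tool_rot: [-3.141, -0.0, 2.916]
contact_force: [0.8, -0.1, -0.6]
opening: 0.0414
grip_force: 0.0
```

```bash
python3 look.py pics/w6.png .4645 .2325
```

```text
21.2 [0.46444303 0.23124877 0.17796747] [-3.14121301e+00 -4.13303546e-04  2.91619380e+00] [282.44309246 221.25298767]
```

View pics/w6.png

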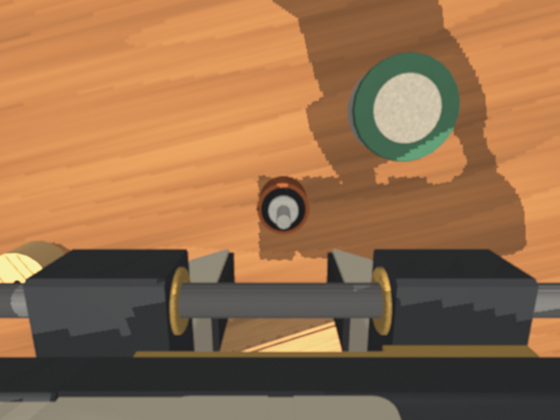

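The small drum's shank top is at about (283,219), close to the prediction.

>>> {"op": "step_arm", "data": {
  "motion": [
    [[0.02,0.02,0.5],0],
    [[0.02,0.02,1.2],0],
    [[0.02,0.02,1.65],0],
    [[0.02,0.02,1.87],0],
    [[0.02,0.02,1.87],0],
    [[0.02,0.02,1.87],0]
  ]
}}

```text
time: 22.0
tool_pos: [0.4638, 0.2338, 0.0672]
tool_rot: [3.14, 0.002, 2.917]
contact_force: [0.2, 0.4, -0.5]
opening: 0.0414
grip_force: 0.0
```

>>> {"op": "step_arm", "data": {
  "motion": [
    [[0,0,0],0],
    [[0,0,0],0],
    [[0,0,0],0],
    [[0,0,0],0],
    [[0,0,0],0]
  ],
  "hand": 255
}}

```text
time: 22.62
tool_pos: [0.4631, 0.2337, 0.0663]
tool_rot: [3.141, 0.0, 2.918]
contact_force: [-0.1, -0.5, 1.7]
opening: 0.0096
grip_force: 25.0
```

>>> {"op": "step_arm", "data": {
  "motion": [
    [[0,0,-0.4],0],
    [[0,0,-1.0],0],
    [[0,0,-1.6],0],
    [[0,0,-2.2],0],
    [[0,0,-2.2],0],
    [[0,0,-2.2],0]
  ]
}}

```text
time: 23.38
tool_pos: [0.4623, 0.2335, 0.197]
tool_rot: [-3.141, -0.002, 2.918]
contact_force: [-0.5, 0.4, -2.0]
opening: 0.0087
grip_force: 25.0
```

Run:
```python
from h import *
s=robot.observe();print(s['tool_pos'],s['tool_rot'])
print(move(s,[.651,.037,s['tool_pos'][2]]))
```

```text
[0.46232847 0.23350514 0.19704646] [-3.14075835e+00 -1.54490489e-03  2.91784358e+00]
(array([-3.793, -2.496, -0.004]), None)
```

>>> {"op": "step_arm", "data": {
  "motion": [
    [[-3.77,-2.5,0],0],
    [[-3.77,-2.5,0],0],
    [[-3.77,-2.5,0],0],
    [[-3.77,-2.5,0],0],
    [[-3.77,-2.5,0],0],
    [[-3.77,-2.5,0],0],
    [[-3.77,-2.5,0],0],
    [[-3.77,-2.5,0.6],0],
    [[-3.77,-2.5,1.2],0],
    [[-3.77,-2.5,1.2],0]
  ]
}}

```text
time: 24.62
tool_pos: [0.6475, 0.0387, 0.1232]
tool_rot: [-3.141, -0.007, 2.919]
contact_force: [0.5, -0.6, -0.4]
opening: 0.009
grip_force: 25.0
```

>>> {"op": "step_arm", "data": {
  "motion": [
    [[0,0,0],0],
    [[0,0,0],0]
  ]
}}

```text
time: 24.88
tool_pos: [0.6511, 0.0376, 0.1282]
tool_rot: [3.141, 0.003, 2.918]
contact_force: [-0.0, -0.9, -1.7]
opening: 0.0089
grip_force: 25.0
```

>>> {"op": "step_arm", "data": {
  "motion": [
    [[0,0,0.5],0],
    [[0,0,0.8],0],
    [[0,0,0.92],0],
    [[0,0,0.92],0],
    [[0,0,0.92],0]
  ]
}}

```text
time: 25.5
tool_pos: [0.6508, 0.0372, 0.0716]
tool_rot: [3.141, 0.001, 2.918]
contact_force: [-0.1, -0.3, -1.0]
opening: 0.0094
grip_force: 25.0
```

>>> {"op": "step_arm", "data": {
  "motion": [
    [[0,0,0],0]
  ]
}}

```text
time: 25.62
tool_pos: [0.6505, 0.0372, 0.0714]
tool_rot: [3.141, 0.001, 2.918]
contact_force: [-0.3, -0.3, -1.7]
opening: 0.0093
grip_force: 25.0
```

>>> {"op": "step_arm", "data": {
  "motion": [
    [[0,0,0.015],0],
    [[0,0,0.015],0]
  ]
}}

```text
time: 25.88
tool_pos: [0.6504, 0.0372, 0.0702]
tool_rot: [3.141, 0.0, 2.918]
contact_force: [-0.2, -0.8, -0.9]
opening: 0.0091
grip_force: 25.0
```

>>> {"op": "step_arm", "data": {
  "motion": [
    [[0,0,0],0],
    [[0,0,0],0],
    [[0,0,0],0],
    [[0,0,0],0]
  ],
  "hand": 140
}}

```text
time: 26.38
tool_pos: [0.6503, 0.0373, 0.07]
tool_rot: [3.142, 0.0, 2.918]
contact_force: [-0.6, 0.9, -0.1]
opening: 0.0405
grip_force: 0.0
```

>>> {"op": "step_arm", "data": {
  "motion": [
    [[0,0,-0.3],0],
    [[0,0,-1.0],0],
    [[0,0,-1.8],0],
    [[0,0,-1.8],0],
    [[0,0,-1.8],0]
  ]
}}

```text
time: 27.0
tool_pos: [0.6501, 0.0373, 0.1786]
tool_rot: [3.141, 0.001, 2.918]
contact_force: [-0.5, 0.8, -1.2]
opening: 0.0416
grip_force: 0.0
```

Run:
```python
from h import *
s=robot.observe();print(s['tool_pos'],s['tool_rot']);print(move(s,[.4785,.0068,.18]))
```

```text
[0.65008598 0.03725907 0.17860316] [3.14140474e+00 5.20250175e-04 2.91778843e+00]
(array([ 2.676, -1.13 , -0.025]), None)
```

>>> {"op": "step_arm", "data": {
  "motion": [
    [[2.68,-1.13,0],0],
    [[2.68,-1.13,0],0],
    [[2.68,-1.13,0],0],
    [[2.68,-1.13,0],0],
    [[2.68,-1.13,0],0],
    [[2.68,-1.13,0],0]
  ],
  "hand": 0
}}

```text
time: 27.75
tool_pos: [0.4795, 0.0068, 0.1777]
tool_rot: [3.141, 0.0, 2.918]
contact_force: [-0.3, -0.4, -0.7]
opening: 0.091
grip_force: 0.0
```

Run:
```python
from h import *
s=robot.observe();c=robot.read_camera('wrist');cv2.imwrite('pics/w7.png',c['pixels'][...,::-1])
print(s['tool_pos'],s['tool_rot'],s['opening'],proj(c,[.4785,.0068,.034],s))
```

```text
[0.47953155 0.00684847 0.17774998] [3.14142082e+00 2.60843367e-04 2.91798525e+00] 0.09103054251983707 [280.09257935 205.74118663]
```

View pics/w7.png

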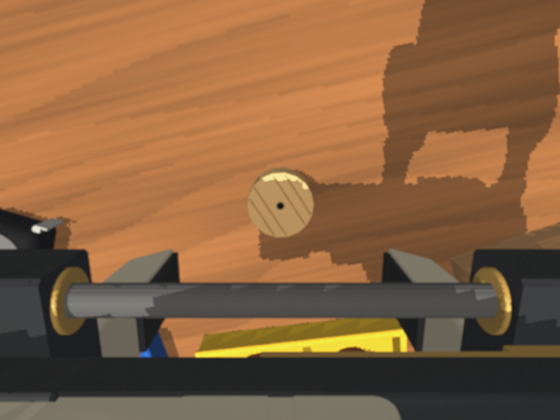

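The plug's pilot hole is at (280,205), exactly as predicted.

>>> {"op": "step_arm", "data": {
  "motion": [
    [[0.02,0,0.7],0],
    [[0.02,0,1.4],0],
    [[0.02,0,2.1],0],
    [[0.02,0,2.45],0],
    [[0.02,0,2.54],0],
    [[0.02,0,2.54],0],
    [[0.02,0,2.54],0]
  ]
}}

```text
time: 28.68
tool_pos: [0.4781, 0.007, 0.0265]
tool_rot: [3.141, 0.002, 2.918]
contact_force: [0.3, 0.3, 0.8]
opening: 0.0917
grip_force: 0.0
```

>>> {"op": "step_arm", "data": {
  "motion": [
    [[0,0,0],0],
    [[0,0,0],0],
    [[0,0,0],0],
    [[0,0,0],0],
    [[0,0,0],0],
    [[0,0,0],0]
  ],
  "hand": 255
}}

```text
time: 29.42
tool_pos: [0.4773, 0.0071, 0.0256]
tool_rot: [3.141, 0.0, 2.918]
contact_force: [-0.0, -0.8, 1.1]
opening: 0.0517
grip_force: 25.0
```

>>> {"op": "step_arm", "data": {
  "motion": [
    [[0,0,-0.4],0],
    [[0,0,-1.2],0],
    [[0,0,-2.0],0],
    [[0,0,-2.5],0],
    [[0,0,-2.5],0],
    [[0,0,-2.5],0]
  ]
}}

```text
time: 30.18
tool_pos: [0.4766, 0.0072, 0.1746]
tool_rot: [-3.142, -0.002, 2.918]
contact_force: [-0.2, 0.4, -0.0]
opening: 0.0513
grip_force: 25.0
```

Run:
```python
from h import *
s=robot.observe();print(s['tool_pos'],s['opening'])
print(move(s,[.628,.219,s['tool_pos'][2]]))
```

```text
[0.47657813 0.00718144 0.17458812] 0.05129613822997697
(array([-1.677e+00,  4.002e+00, -3.000e-03]), None)
```

>>> {"op": "step_arm", "data": {
  "motion": [
    [[-1.68,4,0],0],
    [[-1.68,4,0],0],
    [[-1.68,4,0],0],
    [[-1.68,4,0],0],
    [[-1.68,4,0],0],
    [[-1.68,4,0],0],
    [[-1.68,4,0],0]
  ]
}}

```text
time: 31.05
tool_pos: [0.6281, 0.2173, 0.1749]
tool_rot: [-3.14, -0.002, 2.917]
contact_force: [-1.0, 0.4, -0.1]
opening: 0.0515
grip_force: 25.0
```

Run:
```python
from h import *
s=robot.observe();c=robot.read_camera('wrist');cv2.imwrite('pics/w8.png',c['pixels'][...,::-1]);print(s['tool_pos'])
```

```text
[0.62806346 0.21733031 0.17492742]
```

View pics/w8.png

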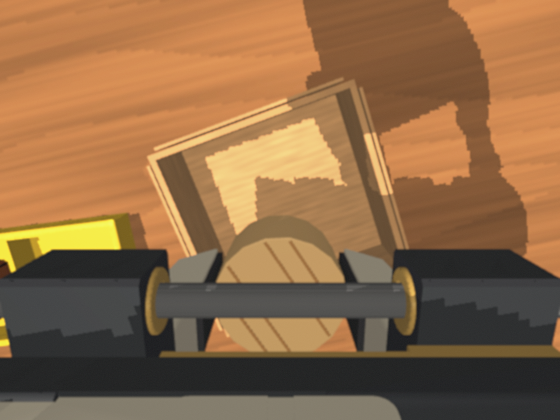

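The plug is centred over the carton, so I'll lower it to the rim and release.

>>> {"op": "step_arm", "data": {
  "motion": [
    [[0,0,0.5],0],
    [[0,0,1.0],0],
    [[0,0,1.4],0],
    [[0,0,1.4],0],
    [[0,0,1.4],0]
  ]
}}

```text
time: 31.72
tool_pos: [0.6294, 0.2182, 0.0931]
tool_rot: [3.141, 0.002, 2.917]
contact_force: [-0.2, -0.5, 0.5]
opening: 0.0515
grip_force: 25.0
```

>>> {"op": "step_arm", "data": {
  "motion": [
    [[0,0,0],0],
    [[0,0,0],0],
    [[0,0,0],0],
    [[0,0,0],0]
  ],
  "hand": 70
}}

```text
time: 32.22
tool_pos: [0.6288, 0.2188, 0.0918]
tool_rot: [3.141, 0.0, 2.918]
contact_force: [-0.8, 0.1, -1.2]
opening: 0.0668
grip_force: 0.0
```

>>> {"op": "step_arm", "data": {
  "motion": [
    [[0,0,-0.5],0],
    [[0,0,-1.3],0],
    [[0,0,-2.2],0],
    [[0.5,2,-2.5],0],
    [[1,4,-2.5],0],
    [[1,4,-2.5],0],
    [[1,4,-2.5],0],
    [[1,4,-2.5],0]
  ]
}}

```text
time: 33.22
tool_pos: [0.6215, 0.4712, 0.239]
tool_rot: [-3.141, -0.002, 2.924]
contact_force: [0.6, -0.5, -0.9]
opening: 0.0667
grip_force: 0.0
```

Run:
```python
from h import *
s=robot.observe();print(s['time'],s['tool_pos'])
a=robot.read_camera('top')['pixels'][90:300,90:480,::-1];b=robot.read_camera('side')['pixels'][100:390,170:440,::-1]
cv2.imwrite('pics/end.png',cv2.resize(a,None,fx=2,fy=2));cv2.imwrite('pics/endside.png',cv2.resize(b,None,fx=2,fy=2))
```

```text
33.225 [0.62145406 0.47115128 0.23903759]
```

View pics/end.png

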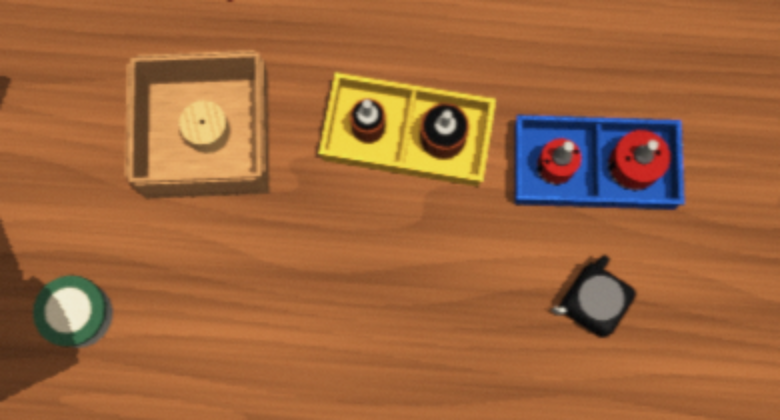

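View pics/endside.png

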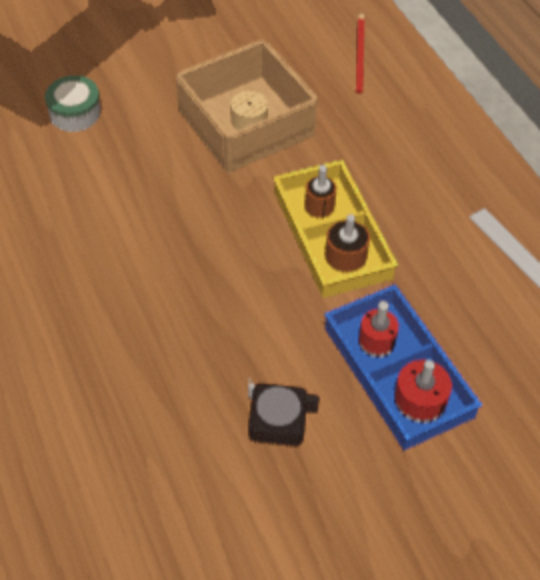

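Both views show all four tools upright, one to a bay, and the plug flat in the carton. The tin and the tape are where they started.

```bash
python3 -c "
from cell import robot
print(robot.hand_in())"
```

```text
the job is handed in; nothing more can be done
None
```

The job is handed in: both hole saws stand upright in the blue tray and both sanding drums in the yellow tray, one to a bay; the plug is in the carton, the wax tin and tape measure were left untouched, and it took about 33 s.

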